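# Tip the tall spectacle case down and push it home in its lane

## Task

Three hard spectacle cases stand on end in the lanes of the wooden tray. With the fingers, push the tallest one over so that it falls away from the robot and lies flat on its broad side along its own lane, then push it along until its far end rests squarely against the rail at the far side of the tray, and let go of it there. Do not pick it up, and leave the other two cases standing and everything else where it is.

Things in the scene. Friction and masses are not known exactly. Their poses are not given: they have to be found in the camera images.
- tray: Fixed wooden tray, 300 mm (x) by 414 mm (y), floor 8 mm thick. Origin: centre of its underside; x points along the lanes, away from the robot. Lane centre lines at y = -135, 0, +135 mm. Ribs 8 mm wide, 14 mm above the floor, at y = -203, -67.5, +67.5, +203 mm, run from x = -45 mm to the rail; nearer than that the floor is bare and the cases stand there.
- rail (a point): Middle of the inner (near) face of the stop rail across the far side of the tray, at floor level (tray x = +138 mm, z = 8 mm). The rail runs along the tray's y, stands 30 mm above the floor and is 12 mm thick.
- case_tall: Tallest of three black hard spectacle cases, loose, about 0.14 kg: 165 mm tall, 62 mm wide (y), 38 mm thick (x). Origin: centre of the end it stands on; z up its length at the start, x roughly the tray's x. Starts in any lane, near tray x = -86 mm. Pushed near its top along x it tips over its far lower edge and falls by itself once leant about 13 degrees.
- case_tall_head (a point): centre of the end face of the tall case that is on top at the start (165 mm from its origin); the end that finishes against the rail
- case_tall_foot (a point): centre of the end face on which the tall case stands at the start (same point as its origin)
- case_mid: Middle-sized black spectacle case standing on end in another lane, loose: 125 mm tall, 58 mm wide, 38 mm thick; origin at the centre of its underside. To be left alone.
- case_short: Shortest black spectacle case standing on end in another lane, loose: 98 mm tall, 58 mm wide, 38 mm thick; origin at the centre of its underside. To be left alone.
- drops: Small white eye-drop bottle, 24 mm across, 55 mm tall, standing loose on the near part of the tray between two cases; origin at the centre of its underside. To be left alone.
- cleaner: Lens-cleaner bottle, 44 mm across, 115 mm tall, standing loose on the table on the left of the tray; origin at the centre of its underside. To be left alone.
- torch: Grey hand torch lying loose on the table on the right of the tray, 165 mm long, 36 mm across; origin under its middle. To be left alone.
- glasses: Folded black glasses standing loose on the table on the left of the tray's near part, 136 mm wide, 42 mm high; origin at the underside. To be left alone.

How it is judged:
By the outcome, as a careful person would: the job done as asked, in the order asked, and still so for the second after the job is handed in, with the robot touching nothing.
It also fails if it takes over 42 s, if anything falls off the work surface, if the arm or the gripper's body presses on something with over 40 N, if the wrist force passes 120 N, or if a joint passes its speed limit or range.

## Robot

A 6-joint arm with a two-finger parallel gripper is mounted at the origin on the work surface. World frame = base frame: x ahead of the robot, y to its left, z up, the work surface at z = 0. Lengths are in m, angles in degrees, forces in N, time in s.
With the tool pointing down it reaches from about 0.325 to 0.85 m from the base axis. Payload 15.5 kg.
Tool frame: the origin (TCP) lies at the very end of the fingers, on their centre line; the grasp point (between the pads) lies arm.grip_depth behind it (arm.grip_depth is the distance from the TCP to the grasp point, in m); z points along the fingers, y is the line along which they close (so a half turn about z gives the same grasp; the last joint's range is limited). The gripper opens to 91 mm and grips with 3 to 60 N. Pads are 32 mm wide; open, the fingers measure 118 mm over their backs; the gripper's body (76 mm by 178 mm) begins 60 mm behind the grasp point.
Start: joints at [-80.472, 28.281, 77.091, -0, 74.628, -5.472], TCP at [0.162, -0.604, 0.214] pointing down, gripper open.
Joint ranges: [-166.48, 166.48], [-47.26, 123.95], [12.59, 153.08], [-70.14, 250.14], [6.76, 159.57], [-176.63, 176.63]. Speed limits (degrees/s): [108.29, 108.29, 147.25, 172.46, 172.46, 172.46].

## Interface

Orientations are given as a 3x3 rotation matrix whose columns are the frame's x, y, z axes.
In Python, from rig import arm gives the robot as it stands. Calls block until the motion is done:
- arm.move_to(position, orientation): joint-space move of the TCP to a pose.
- arm.move_l(position, orientation=None, feed=0.15): straight line of the TCP; orientation=None keeps the orientation; feed is the mean speed in m/s.
- arm.move_joints(angles): joint-space move.
- arm.grip(opening): finger opening in m; the grip force is fixed at half the most; returns when the fingers have stopped.
- arm.sleep(seconds).
- arm.solve_ik(position, orientation): joint angles nearest the present ones, or None.
- arm.snapshot(name): name is "side" or "top" or "wrist"; returns the picture (480x640x3 uint8, red, green, blue); there is no depth.
- arm.get_calibration(name): a dict with "intrinsics" (3x3 intrinsics, pixels), "cam_to_world" (4x4, takes a point from camera to world coordinates). Camera axes: x right, y down, z forward; pixel columns grow to the right and rows downward; lengths in m; the calibration is good to about 2 mm. A picture is of the moment at which its call begins: read the wrist's pose just before it. get_calibration takes no time and is no camera call; for the wrist camera it gives the pose at the moment of the call.
A pose or a line that the arm cannot do raises arm.Unreachable and nothing moves.
- arm.sign_off(): hands the job in; it is judged then, once.
Readings, each from a call of its own:
- arm.current_t(): time.
- arm.current_joint_positions(): joint angles.
- arm.current_dq(): joint speeds.
- arm.current_tau(): joint torques, N m.
- arm.current_ee_pos(): TCP position.
- arm.current_tool_rot(): TCP orientation.
- arm.current_force(): force on the tool from outside, world axes, zero at the start.
- arm.current_torque(): the same for the moment, N m.
- arm.current_width(): finger opening in m.
- arm.current_grasp_force(): force on a finger pad.
Only numpy, scipy, OpenCV 4.12 (cv2) and the standard library are available. Lean on these libraries where they do the work, as an engineer would, in place of code of your own. Each camera call takes 0.05 s, during which the arm holds its last target. There are 200 camera calls.

## Working session

There is one attempt and no reset: what is moved stays moved. The work goes in short steps, each a Python script; the robot and the scene stay as the last script left them, time stands still between calls to the robot, and variables do not carry over. Pictures are saved under pics/ and viewed, at most 10 in all, crops included, and the job is handed in when it is done.

```bash
ls; mkdir -p pics; python3 - <<'E'
from rig import arm
import cv2,numpy as np
np.set_printoptions(precision=4,suppress=True)
for n in("top","side"):
    im=arm.snapshot(n); cv2.imwrite(f"pics/{n}0.png",im[:,:,::-1])
    c=arm.get_calibration(n); print(n,c["intrinsics"],c["cam_to_world"])
print(arm.current_t(),arm.grip_depth,arm.current_tool_rot())
E
```

```text
pics
top [[504.8337   0.     320.3487]
 [  0.     504.8337 234.9544]
 [  0.       0.       1.    ]] [[-0.0064 -0.9926  0.1213  0.4206]
 [-0.9998  0.0084  0.0159  0.0288]
 [-0.0168 -0.1211 -0.9925  1.3164]
 [ 0.      0.      0.      1.    ]]
side [[480.6513   0.     321.7455]
 [  0.     480.6513 236.3687]
 [  0.       0.       1.    ]] [[-0.8668 -0.3768  0.3267  0.1744]
 [-0.4987  0.6459 -0.578   0.7166]
 [ 0.0068 -0.6639 -0.7478  1.0251]
 [ 0.      0.      0.      1.    ]]
0.1 0.0188 [[ 0.9659  0.2588 -0.0002]
 [ 0.2588 -0.9659  0.0011]
 [ 0.0001 -0.0011 -1.    ]]
```

View pics/top0.png

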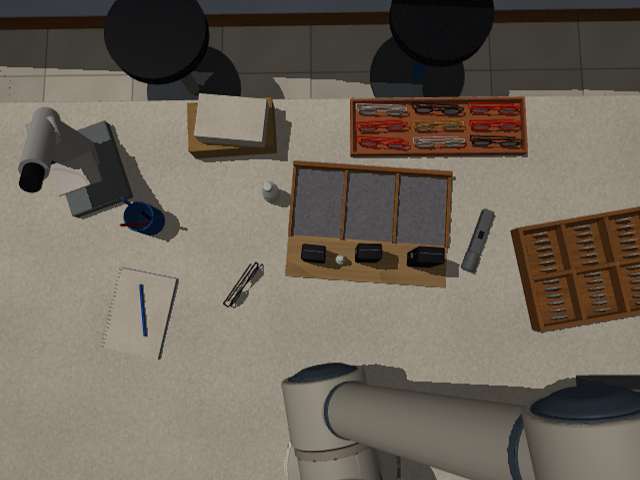

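View pics/side0.png

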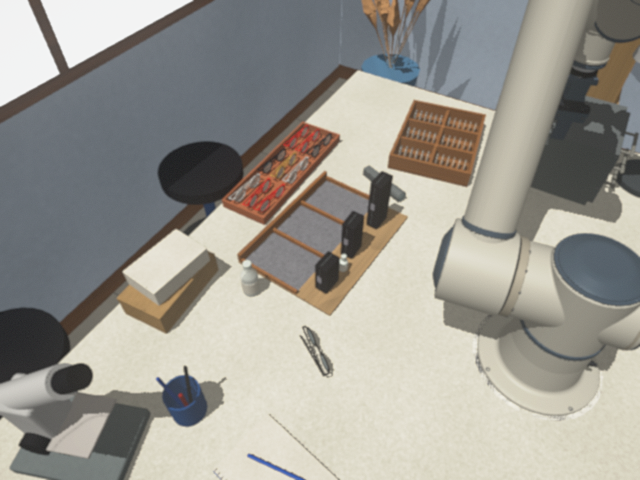

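The top view shows the tray at about (290–450, 162–287). The tall case is in the right lane at about (427, 257), and the side view shows it at (379, 200). I'll enlarge both to read corners.

```bash
python3 - <<'E'
import cv2
a=cv2.imread("pics/top0.png")[150:300,270:470]; cv2.imwrite("pics/topc.png",cv2.resize(a,None,fx=4,fy=4,interpolation=cv2.INTER_CUBIC))
a=cv2.imread("pics/side0.png")[165:315,230:420]; cv2.imwrite("pics/sidec.png",cv2.resize(a,None,fx=4,fy=4,interpolation=cv2.INTER_CUBIC))
E
```

```text
(no output)
```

View pics/topc.png

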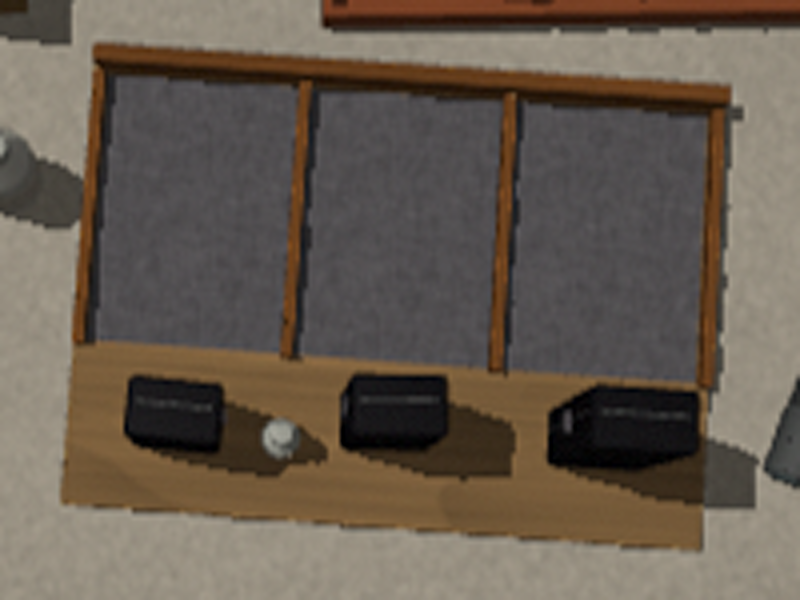

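View pics/sidec.png

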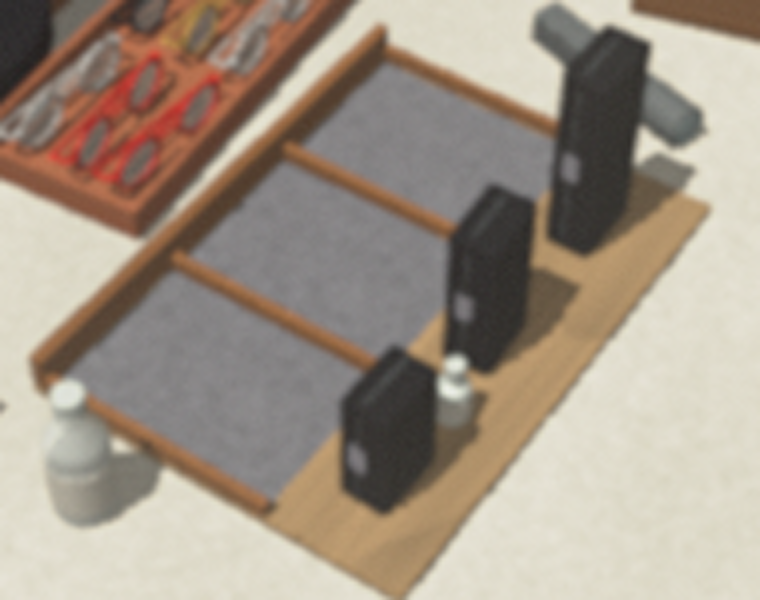

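The enlarged crops show the tall case's head corners at about (600,388), (698,392) and (697,455) in the top crop. In the side crop they are at (567,70), (612,28) and (650,45). I'll fit the tray and case poses from both views.

```bash
cat > h.py <<'E'
import numpy as np, cv2
from rig import arm
from scipy.optimize import least_squares
np.set_printoptions(precision=4,suppress=True)
def proj(n,P,c=None):
    c=c or arm.get_calibration(n); T=np.linalg.inv(c["cam_to_world"]); p=np.atleast_2d(P)@T[:3,:3].T+T[:3,3]
    q=p@c["intrinsics"].T; return q[:,:2]/q[:,2:]
def unc(uv,off,s=4): return (np.array(uv,float)+.5)/s-.5+np.array(off)
def ray(n,uv):
    c=arm.get_calibration(n); d=np.linalg.inv(c["intrinsics"])@[*uv,1]; return c["cam_to_world"][:3,3],c["cam_to_world"][:3,:3]@d
def tri(a,b):
    A=[];r=[]
    for o,d in (a,b):
        d=d/np.linalg.norm(d); M=np.eye(3)-np.outer(d,d); A.append(M); r.append(M@o)
    return np.linalg.lstsq(np.vstack(A),np.hstack(r),rcond=None)[0]
def pose(p,L):
    c,s=np.cos(p[3]),np.sin(p[3]); return np.array(L)@np.array([[c,-s,0],[s,c,0],[0,0,1]]).T+p[:3]
def fit(top,side,p0):
    def f(p): return np.concatenate([(proj(n,pose(p,[l for l,_ in D]))-np.array([u for _,u in D])).ravel() for n,D in (("top",top),("side",side))])
    r=least_squares(f,p0,loss="soft_l1"); return r.x,r.fun.reshape(-1,2)
E
python3 - <<'E'
from h import *
T=lambda u:unc(u,(270,150)); S=lambda u:unc(u,(230,165))
top=[((-.15,.207,.008),T((62,503))),((-.15,-.207,.008),T((702,548))),((.15,.207,.038),T((95,45))),((.15,-.207,.038),T((730,88))),((-.045,.0675,.022),T((290,356))),((-.045,-.0675,.022),T((498,371)))]
side=[((-.15,.207,.008),S((400,598))),((-.15,-.207,.008),S((709,208))),((.15,.207,.038),S((33,358))),((.15,-.207,.038),S((381,27)))]
p,r=fit(top,side,[.5,0,0,0]); print("tray",p[:3],np.degrees(p[3])); print(r)
h,w=.019,.031
top=[((h,w,.165),T((600,388))),((h,-w,.165),T((699,391))),((-h,-w,.165),T((697,455))),((-h,w,0),T((550,466)))]
side=[((h,w,.165),S((567,70))),((h,-w,.165),S((612,28))),((-h,-w,.165),S((650,44))),((h,w,0),S((550,242))),((-h,w,0),S((586,254)))]
q,r=fit(top,side,[.45,-.15,0.008,0]); print("case",q[:3],np.degrees(q[3])); print(r)
c,s=np.cos(p[3]),np.sin(p[3]); print("case in tray",np.array([[c,s],[-s,c]])@(q[:2]-p[:2]))
for a,b in(((600,388),(567,70)),((699,391),(612,28)),((697,455),(650,44))): print("tri",tri(ray("top",T(a)),ray("side",S(b))))
E
```

```text
tray [ 0.6084 -0.0772 -0.0086] -4.516632898750339
[[ 0.5467  0.3499]
 [-0.0236  0.6008]
 [ 0.551  -0.1925]
 [ 0.5536 -0.4187]
 [-0.1652  0.3007]
 [-0.1174  0.198 ]
 [-0.1095  0.8193]
 [ 0.2975  0.0399]
 [-1.2379  0.161 ]
 [-1.1655 -0.4733]]
case [ 0.5129 -0.2064  0.0011] -4.066262532135816
[[-1.0366 -0.7508]
 [ 1.4854  0.1995]
 [ 1.4048  0.8329]
 [-0.3379  0.6111]
 [-1.4441  0.6391]
 [-1.2475 -1.5007]
 [ 1.5746 -0.2729]
 [-1.8276 -0.0155]
 [ 0.5407  2.4294]]
case in tray [-0.085  -0.1363]
tri [ 0.5316 -0.179   0.1679]
tri [ 0.5278 -0.2368  0.1634]
tri [ 0.4942 -0.2325  0.1665]
```

Triangulated head heights (0.163–0.168 m) match the expected 0.173 m to within a few mm. The case sits at tray (-85, -136) mm, as the text says. I'll push it over with closed fingers and the tool y axis along the lane.

```bash
cat >> h.py <<'E'
YAW=np.radians(-4.5); U=np.array([np.cos(YAW),np.sin(YAW),0]); V=np.array([-U[1],U[0],0])
CASE=np.array([.5125,-.2064,0])
def R(s=1): return np.column_stack([np.cross(s*U,[0,0,-1]),s*U,[0,0,-1]])
E
python3 - <<'E'
from h import *
st=CASE-.060*U; a=st+[0,0,.25]
best=None
for s in(1,-1):
    q=arm.solve_ik(a,R(s)); print(s,q)
    if q is not None:
        m=np.abs(np.array(q)-arm.current_joint_positions()).max()
        if best is None or m<best[0]: best=(m,s)
s=best[1]; print("s",s)
arm.grip(0.0); print("w",arm.current_width())
arm.move_to(a,R(s)); arm.move_l(st+[0,0,.145])
print(arm.current_t(),arm.current_ee_pos(),arm.current_force())
im=arm.snapshot("side"); cv2.imwrite("pics/pre.png",cv2.resize(im[120:320,230:480,::-1],None,fx=3,fy=3,interpolation=cv2.INTER_CUBIC))
E
```

```text
1 [-30.9225  15.6699  91.9206  -0.      72.4095 -26.4225]
-1 [-30.9225  15.6699  91.9206  -0.      72.4095 153.5775]
s 1
w 0.00040400596977731247
4.125 [ 0.453  -0.2021  0.1456] [ 0.6189 -0.8917 -0.0101]
```

View pics/pre.png

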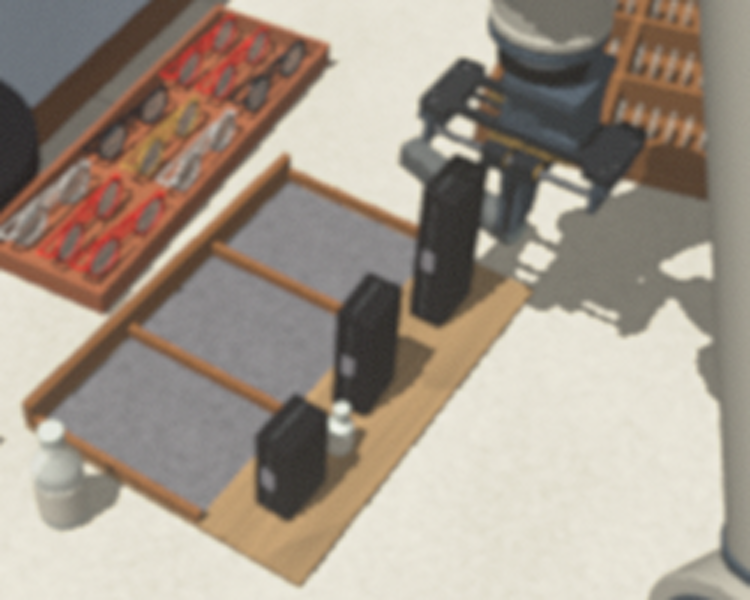

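The picture shows the closed fingers (tip at about (510,235)) just behind the tall case and the gripper body above its head. Pushing now.

```bash
python3 - <<'E'
from h import *
for d in (-.040,-.030,-.015,0.0,.012,.022):
    arm.move_l(CASE+d*U+[0,0,.145],feed=.06); print(d,arm.current_t(),arm.current_force())
arm.sleep(.6)
arm.move_l(CASE-.05*U+[0,0,.145]); print(arm.current_t(),arm.current_force())
im=arm.snapshot("side"); cv2.imwrite("pics/post.png",cv2.resize(im[165:315,230:420,::-1],None,fx=4,fy=4,interpolation=cv2.INTER_CUBIC))
E
```

```text
-0.04 4.6583 [-0.874   0.173  -0.6449]
-0.03 4.975 [-0.9837  0.1125 -0.8912]
-0.015 5.375 [-1.642   0.9187 -0.8149]
0.0 5.775 [ 0.0121 -0.6224  0.3362]
0.012 6.125 [-0.7407 -0.5393 -0.144 ]
0.022 6.4417 [-0.7516  0.0225  0.0498]
7.675 [-0.1506 -0.423   0.2368]
```

View pics/post.png

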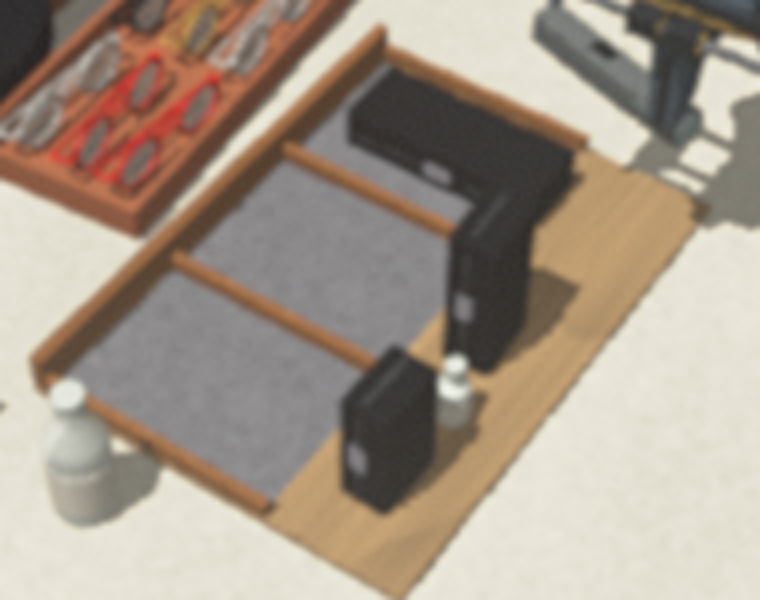

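The case lies flat in its lane, with its head edge at about (352,117)–(393,68) and its foot at about (575,158). The other two cases are still standing. Next I'll locate the foot and head, then descend behind the foot.

```bash
python3 - <<'E'
from h import *
TR=np.array([.6084,-.0772,0])
for n,u in(("head+y",(352,117)),("head-y",(393,68)),("foot-y",(576,157))):
    o,d=ray("side",unc(u,(230,165))); p=o+d*(.046-.007-o[2])/d[2]; e=p-TR; print(n,p,"tray",e@U,e@V)
# descend well behind the foot, centred on the lane
lane=TR-.1365*V
arm.move_l(lane-.125*U+[0,0,.145],feed=.2); arm.move_l(lane-.125*U+[0,0,.024],feed=.1)
print(arm.current_t(),arm.current_ee_pos(),arm.current_force())
im=arm.snapshot("top"); cv2.imwrite("pics/top1.png",cv2.resize(im[150:300,270:470,::-1],None,fx=4,fy=4,interpolation=cv2.INTER_CUBIC))
E
```

```text
head+y [ 0.7002 -0.1861  0.039 ] tray 0.10002134272212142 -0.10131586704895022
head-y [ 0.7005 -0.2487  0.039 ] tray 0.10525836071621136 -0.16377571894098666
foot-y [ 0.5376 -0.232   0.039 ] tray -0.058449099790713326 -0.15991021281730053
9.3333 [ 0.4734 -0.2036  0.0245] [-1.175  -0.3389 -0.4555]
```

View pics/top1.png

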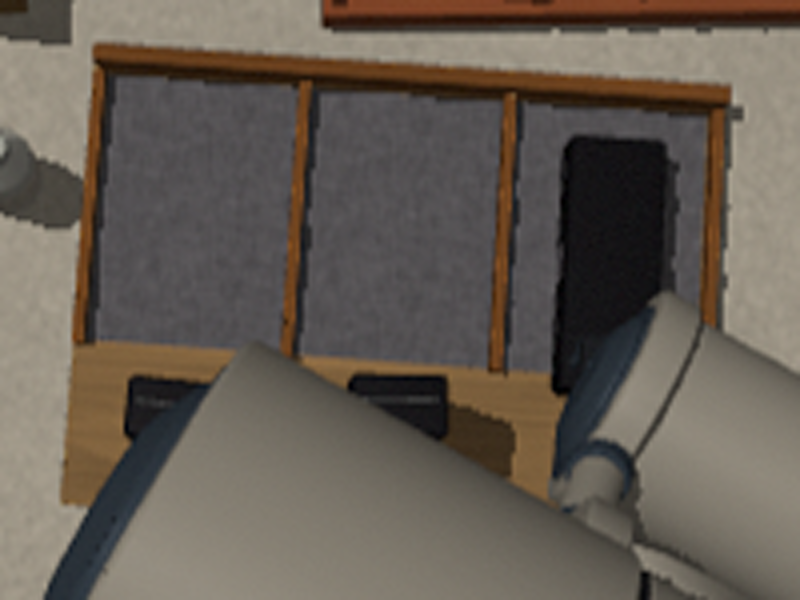

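The top view shows the case parallel to the ribs (left edge (568,140)→(555,390)), with its centre line about 131 mm to the right of the tray centre. I'll push it along that line until the rail stops it.

```bash
python3 - <<'E'
from h import *
TR=np.array([.6084,-.0772,0]); L=TR-.131*V+[0,0,.024]
arm.move_l(L-.095*U,feed=.1); arm.move_l(L-.076*U,feed=.06); f0=arm.current_force()
d=-.076
while d<-.028:
    d+=.004 if d<-.050 else .0015
    arm.move_l(L+d*U,feed=.05); f=-(arm.current_force()-f0)@U; print(round(d,4),round(f,2),end="; ")
    if f>8: break
arm.sleep(.3); print("\nhold",arm.current_t(),-(arm.current_force()-f0)@U,(arm.current_ee_pos()-TR)@U, arm.current_force())
E
```

```text
-0.072 0.47; -0.068 -0.14; -0.064 0.68; -0.06 0.41; -0.056 -0.13; -0.052 -0.39; -0.048 0.36; -0.0465 0.42; -0.045 -1.35; -0.0435 -0.22; -0.042 0.69; -0.0405 -0.9; -0.039 6.52; -0.0375 14.22; 
hold 14.1083 14.52546255108905 -0.039951789699902374 [-14.6954  -2.0144  10.337 ]
```

Force rose at -39 mm against a predicted -40.5 mm, so the case is on the rail. I'll back off, lift clear and check.

```bash
python3 - <<'E'
from h import *
TR=np.array([.6084,-.0772,0]); L=TR-.131*V+[0,0,.024]
arm.move_l(L-.05*U,feed=.04); arm.move_l(L-.13*U,feed=.12); arm.move_l(L-.13*U+[0,0,.2],feed=.2)
arm.move_joints([-80.472,28.281,77.091,0,74.628,-5.472])
print(arm.current_t(),arm.current_force())
t=arm.snapshot("top")[150:300,270:470,::-1]; s=arm.snapshot("side")[165:315,230:420,::-1]
cv2.imwrite("pics/end.png",np.hstack([cv2.resize(t,(400,300),interpolation=2),cv2.resize(s,(400,300),interpolation=2)]))
cv2.imwrite("pics/endc.png",cv2.resize(t[15:110,110:190],None,fx=6,fy=6,interpolation=2))
E
```

```text
18.3833 [ 0.4892 -0.2995 -0.2184]
```

View pics/end.png

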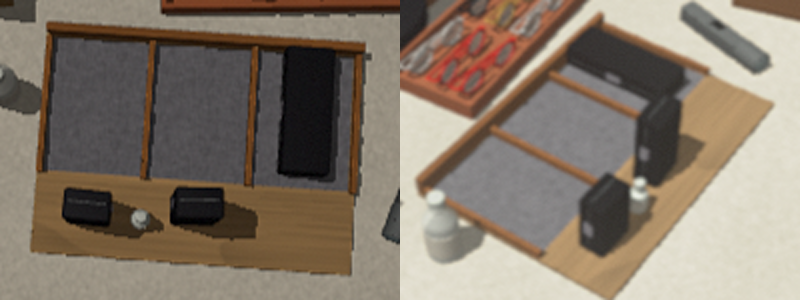

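View pics/endc.png

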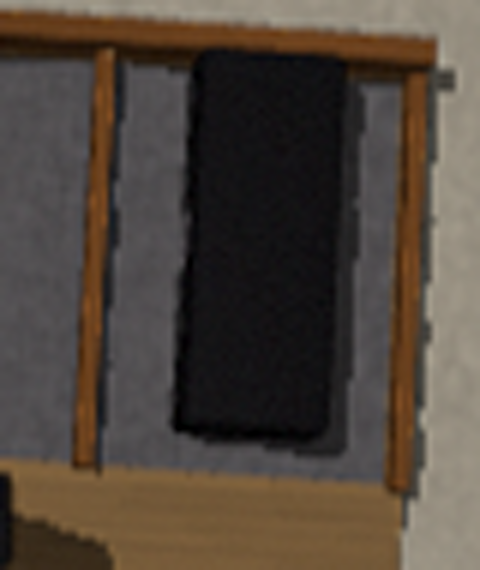

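The final pictures show the case flat, with its head edge (195,50)–(347,58) against the rail and its sides parallel to the ribs. The other two cases and the drops bottle stand where they were.

```bash
python3 -c "
from rig import arm
print(arm.sign_off(),arm.current_t())"
```

```text
the job is handed in; nothing more can be done
the job is handed in; nothing more can be done
```

I pushed the tall case over so it lies flat along its own lane, slid it until its head end met the far rail squarely, and let go of it there. The other two cases are still standing, nothing else appears to have moved, and I handed the job in at about 18 s.

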